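# Lock a quarter-turn latch in the holding jig

## Robot

A 7-joint arm with a two-finger parallel gripper is mounted at the origin on the work surface. World frame = base frame: x ahead of the robot, y to its left, z up, the work surface at z = 0. Lengths are in mm, angles in rad, forces in N, time in s.
With the tool pointing down it reaches from about 425 to 825 mm from the base axis. Payload 3.6 kg.
Tool frame: the origin (TCP) lies between the finger pads; the fingertips stand 17 mm ahead of it and the grasp point (between the pads) lies 2 mm behind it (finger_overhang is the distance from the TCP to the fingertips, in mm); z points along the fingers, y is the line along which they close (so a half turn about z gives the same grasp; the last joint's range is limited). The gripper opens to 85 mm and grips with 20 to 120 N. Pads are 22 mm wide; open, the fingers measure 114 mm over their backs; the gripper's body (76 mm by 85 mm) begins 54 mm behind the grasp point. The pads swing forward as they close: fully open they stand 13 mm farther back than shut.
Start: joints at [1.224, 0.615, -0.013, 1.423, 0.008, 1.103, -0.04], TCP at [204.356, -617.011, 248.297] pointing down, gripper open.
Joint ranges: [-3.12, 3.12], [-0.3, 2.06], [-1.34, 1.32], [0.26, 2.42], [-1.36, 4.5], [0.01, 1.98], [-2.84, 2.84]. Speed limits (rad/s): [2.79, 2.79, 3.14, 3.14, 3.14, 3.14, 3.14].

## Interface

Orientations are given as a rotation vector (axis times angle).
In Python, from workcell import * gives the robot as it stands. The module is installed in compiled form; this text tells all that it offers.
- The arm moves only by the shell command python3 -m creep 'ROWS' [FORCE]. ROWS is JSON, a list of rows, each an object of numbers: "jaw": the opening, from -1 (shut) to 1 (fully open); "dx", "dy", "dz": the shift along the tool's x, y, z in mm; "roll": the turn about the tool's z in degrees. In form: [{"jaw": .., "dx": .., "dy": .., "dz": .., "roll": ..}, ...]. A call has 1 to 5 rows; each row is the pose to reach, as a shift and turn from the pose commanded when the call began, along the tool's axes at that moment; what a row does not reach only later rows make up. A row lasts 1/12 s, in which the tool goes at most 41.7 mm and 7.16 degrees, less where a joint would pass 70% of its speed; a pose out of reach is approached as far as the arm can. A call with a gripper value outside its range is refused whole. The fingers move at their own pace and stop on an object; FORCE is the grip in N (left out, the last holds). Time passes only in rows, so rows that repeat a pose let the fingers close. It gives the time, the measured TCP pose, the force, the opening and the grip force at its end, in the units of the state.
- state(): the state, without advancing time (a new reading comes with each control period).
- camera(name): name is "scene" or "top" or "wrist"; returns a dict with "frame" (480x640x3 uint8, blue, green, red), "range_z" (480x640 float32, mm along the optical axis (not along the pixel's ray), 0 where there is no reading), "fx", "fy", "cx", "cy" (pixels), "distortion" ([k1, k2, p1, p2, k3] as OpenCV has them; the pictures are not rectified), "pose" (4x4, takes a point from camera to world coordinates). Camera axes: x right, y up, looking along -z (the intrinsics and any distortion apply to the point x, -y, -z); pixel columns grow to the right and rows downward; lengths in mm; the calibration is good to about 2 mm. A picture is of the moment at which its call begins.
- hand_in(): hands the job in; it is judged then, once.
The state is a dict: "time_s": time; "joint_positions": joint angles; "qd": joint speeds; "joint_torque": joint torques, N m; "ee_pos": TCP position; "tcp_rot": TCP orientation; "wrist_force": force on the tool from outside, world axes, zero at the start; "moment": the same for the moment, N m; "gripper_width": finger opening in mm; "grip_force": force on a finger pad.
Only numpy, scipy, OpenCV 4.12 (cv2) and the standard library are available. Lean on these libraries where they do the work, as an engineer would, in place of code of your own. Each camera call takes 0.05 s, during which the arm holds its last target. There are 200 camera calls.

## Task

Turn the quarter-turn latch to its locked position: first set the latch flat on the floor of the holding jig's rectangular pocket, since on the bench its housing just spins along with the stiff wing, then turn the wing clockwise (seen from above) until it stands across the housing instead of along it. Leave the latch lying in the pocket.

Things in the scene. Friction and masses are not known exactly. Their poses are not given: they have to be found in the camera images.
- latch: Loose latch, 0.25 to 0.40 kg: plain metal rectangular housing 80 (its x) x 32 (y) x 24 mm high, a tall black wing on top. Origin: centre of the housing's underside, z up; the wing's vertical axis passes through it. It lies in one of two places; in the other lies a unit with a round metal base (52 mm) and round black knob: not wanted.
- wing_top (a point): Centre of the top of the latch's wing, 59 mm above the housing's underside; x along the wing. The wing is an upright bar 46 x 14 mm, from 27 to 59 mm above the underside, over a round collar 26 mm across at 24 to 27 mm. Keep fingertips 29 mm or more above the underside. The latch can be lifted by its wing: its friction (0.12 N m) carries the housing.
- latch_wing (a joint): Angle of the wing on the housing, rad, growing clockwise seen from above. At 0 the bar lies along the housing's x (unlocked), at 1.57 across it (locked). 0 to 0.25 at the start; stop at 1.9. It stays where it is left.
- jig: Fixed aluminium block 132 (its x) x 82 (y) x 24 mm high with a RECTANGULAR pocket; origin: centre of its underside. Pocket centred, 100 x 50 mm at its floor 6 mm above the underside, walls upright to 16 mm, then flaring to 116 x 66 mm at 24 mm. The latch fits either way round, with 9 mm play and about 13 degrees of twist each way. The block with a ROUND pocket is not wanted: a latch spins in it.
Mind the look-alikes: they are no part of the job. What is shaped like the latch but blue is not meant. What is shaped like the jig but turquoise is not meant.

How it is judged:
By the outcome, as a careful person would: the job done as asked, in the order asked, and still so for the second after the job is handed in, with the robot touching nothing.
It also fails if it takes over 42 s, if anything falls off the work surface, if the arm or the gripper's body presses on something with over 40 N, if the wrist force passes 120 N, or if a joint passes its speed limit or range.

## Working session

There is one attempt and no reset: what is moved stays moved. The work goes in short steps, Python scripts to look and compute and a shell command to move; the robot and the scene stay as the last step left them, time stands still between calls to the robot, and variables do not carry over. Pictures are saved under pics/ and viewed, at most 10 in all, crops included, and the job is handed in when it is done.

```bash
mkdir -p pics; cat > h.py <<'E'
from workcell import *
import numpy as np, cv2
from scipy.spatial.transform import Rotation as R
def w(c,u,v,z=None):
    K=np.array([[c["fx"],0,c["cx"]],[0,c["fy"],c["cy"]],[0,0,1]])
    p=cv2.undistortPoints(np.array([[[u,v]]],float),K,np.array(c["distortion"],float))[0,0]
    T=np.array(c["pose"]); d=np.array([p[0],-p[1],-1.]); 
    if z is None: s=c["range_z"][int(v),int(u)]
    else: s=(z-T[2,3])/(T[:3,:3]@d)[2]
    return T[:3,:3]@(d*s)+T[:3,3]
def cloud(c):
    K=np.array([[c["fx"],0,c["cx"]],[0,c["fy"],c["cy"]],[0,0,1]])
    v,u=np.mgrid[:480,:640]
    p=cv2.undistortPoints(np.stack([u,v],-1).reshape(-1,1,2).astype(float),K,np.array(c["distortion"],float)).reshape(480,640,2)
    d=np.stack([p[...,0],-p[...,1],-np.ones((480,640))],-1)*c["range_z"][...,None]
    T=np.array(c["pose"]); return d@T[:3,:3].T+T[:3,3]
E
python3 - <<'E'
from h import *
import pickle
a=camera("scene");b=camera("top")
pickle.dump((a,b),open("c0.pkl","wb"))
cv2.imwrite("pics/a.png",a["frame"]);cv2.imwrite("pics/b.png",b["frame"])
print(state()); print(b["pose"],b["fx"])
E
```

```text
{'time_s': 0.1, 'joint_positions': array([ 1.22447898,  0.61582684, -0.01262304,  1.42476935,  0.00807995,
        1.10344529, -0.04039319]), 'qd': array([-2.94561276e-04, -1.58140216e-03,  9.42232918e-04, -2.04286851e-03,
       -4.89539255e-05, -2.42111591e-04,  6.61249429e-04]), 'joint_torque': array([ 1.45998260e-03, -4.70382822e+01,  2.60411203e-01, -1.71570289e+01,
        1.01259685e-02,  5.91269578e-03, -1.12319447e-05]), 'ee_pos': array([ 204.16259637, -616.39431269,  247.24096066]), 'tcp_rot': array([-3.09915757e+00, -4.99959336e-01,  6.15688877e-04]), 'wrist_force': array([-0.2202914 ,  0.03046854,  0.23045983]), 'moment': array([ 0.00476562, -0.03938197,  0.00157219]), 'grip_force': 0.0, 'gripper_width': 85.32499808016463}
[[ 9.45924542e-04  9.86026839e-01 -1.66583847e-01  1.62760098e+02]
 [-9.99999198e-01  1.07293479e-03  6.72446444e-04  1.08489005e+02]
 [ 8.41783846e-04  1.66583077e-01  9.86027063e-01  1.49899800e+03]
 [ 0.00000000e+00  0.00000000e+00  0.00000000e+00  1.00000000e+00]] 536.9424250889225
```

View pics/b.png

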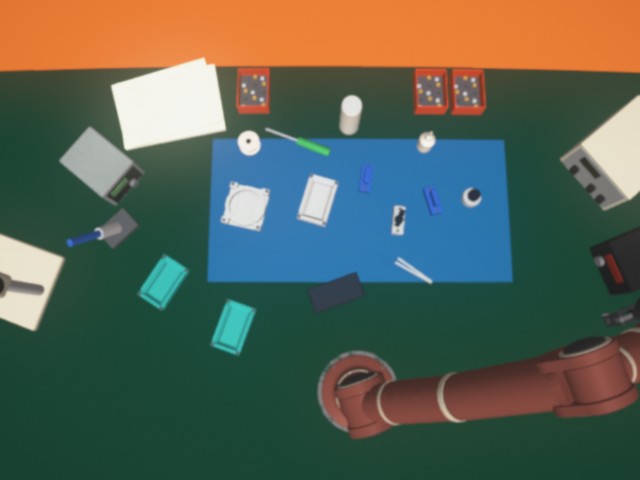

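View pics/a.png

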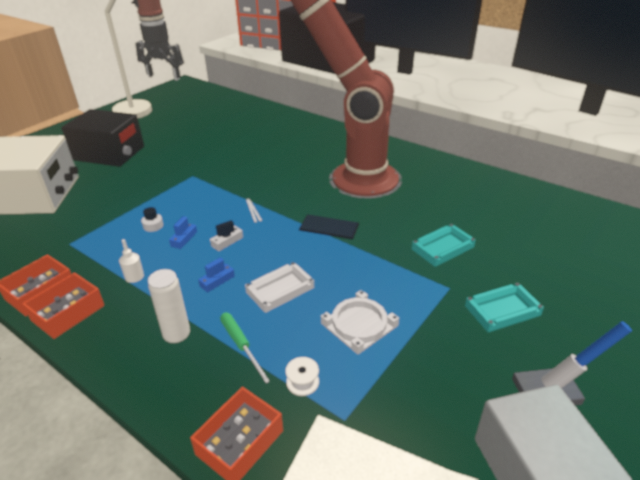

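The top view shows these candidates:
- **Latch:** the metal unit with a black wing at (399,220). The blue look-alikes are at (366,178) and (432,200), and the round-knob unit is at (472,197).
- **Jig:** the aluminium rectangular block at (318,200). The round-pocket block is at (246,206), and the turquoise look-alikes are at (163,282) and (233,327).

By the description I choose (399,220) and (318,200).

```bash
python3 - <<'E'
from h import *
import pickle
a,b=pickle.load(open("c0.pkl","rb"))
cv2.imwrite("pics/c.png",cv2.resize(b["frame"][160:250,280:420],None,fx=5.5,fy=5.5,interpolation=cv2.INTER_CUBIC))
P=cloud(b)
def rect(u0,u1,v0,v1,lo,hi,n):
    q=P[v0:v1,u0:u1].reshape(-1,3); m=(q[:,2]>lo)&(q[:,2]<hi); q=q[m]
    r=cv2.minAreaRect(q[:,:2].astype(np.float32)); print(n,len(q),q.mean(0).round(1),r)
rect(385,413,200,240,12,80,"latch");rect(385,413,200,240,45,80,"wing")
rect(290,345,168,232,14,40,"jig")
print(w(b,399,220),w(b,318,200), state()["ee_pos"])
E
```

```text
latch 330 [ 469.4 -112.9   33.1] ((471.775634765625, -115.20216369628906), (33.04140090942383, 82.62093353271484), 82.74760437011719)
wing 90 [ 471.4 -114.5   57.1] ((472.6331787109375, -114.97383117675781), (14.123302459716797, 46.43568420410156), 67.53923034667969)
jig 727 [530.7 113.   22.1] ((530.4954223632812, 113.23056030273438), (82.45904541015625, 134.03909301757812), 73.332275390625)
[ 462.96040211 -112.18189076   59.29647909] [532.14090085 110.10217729   5.68085789] [ 204.16259637 -616.39431269  247.24096066]
```

View pics/c.png

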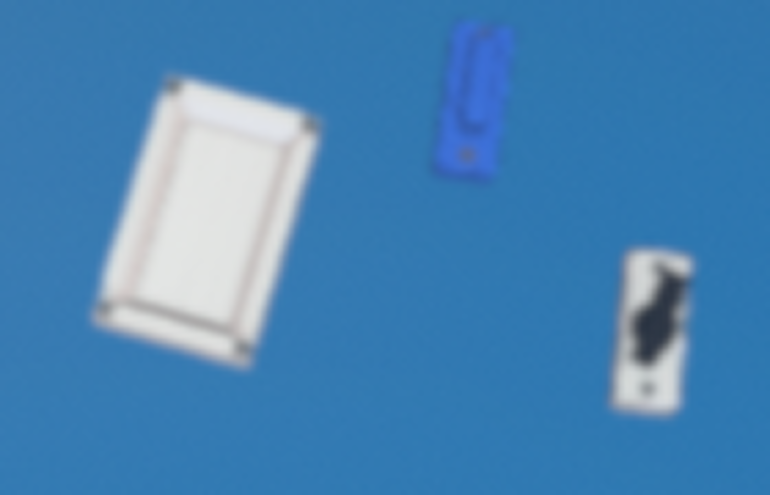

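The crop shows the plain metal latch with its black wing slightly turned, at about (655,320), and the rectangular aluminium jig at about (210,220). Both measured sizes match the description:

| Item | Measured size (mm) | Centre (x, y) | Long-axis angle |
|---|---|---|---|
| Latch housing | 33 x 82 | (472, -115) | -7° |
| Wing | 14 x 46 | same axis | -22.5° |
| Jig | 82 x 134 | (530, 113) | -16.7° |

I'm moving over the latch now.

```bash
cat > go.py <<'E'
import sys
from h import *
x,y,z,a=map(float,sys.argv[1:5]); s=state(); M=R.from_rotvec(s["tcp_rot"]).as_matrix()
d=M.T@(np.array([x,y,z])-s["ee_pos"]); th=np.degrees(np.arctan2(M[1,0],M[0,0]))
print("t",round(s["time_s"],2),"pos",s["ee_pos"].round(1),"th",round(th,1),"tilt",M[2].round(3),"q7",s["joint_positions"][6].round(2),"F",s["wrist_force"].round(1),"g",round(s["gripper_width"],1),round(s["grip_force"],1))
print("d",d.round(1),"roll",round((th-a+180)%360-180,1))
E
python3 -m creep '[{"jaw":0.2,"dx":137,"dy":-130.5,"dz":0,"roll":0},{"jaw":0.2,"dx":137,"dy":-130.5,"dz":0,"roll":0},{"jaw":0.2,"dx":137,"dy":-130.5,"dz":0,"roll":0},{"jaw":0.2,"dx":137,"dy":-130.5,"dz":0,"roll":0},{"jaw":0.2,"dx":137,"dy":-130.5,"dz":0,"roll":0}]'
python3 -m creep '[{"jaw":0.2,"dx":137,"dy":-130.5,"dz":0,"roll":0},{"jaw":0.2,"dx":137,"dy":-130.5,"dz":0,"roll":0},{"jaw":0.2,"dx":137,"dy":-130.5,"dz":0,"roll":0},{"jaw":0.2,"dx":137,"dy":-130.5,"dz":0,"roll":0},{"jaw":0.2,"dx":137,"dy":-130.5,"dz":0,"roll":0}]'
python3 -m creep '[{"jaw":0.2,"dx":137,"dy":-130.5,"dz":0,"roll":0},{"jaw":0.2,"dx":137,"dy":-130.5,"dz":0,"roll":0},{"jaw":0.2,"dx":137,"dy":-130.5,"dz":0,"roll":0},{"jaw":0.2,"dx":137,"dy":-130.5,"dz":0,"roll":0},{"jaw":0.2,"dx":137,"dy":-130.5,"dz":0,"roll":0}]'
python3 -m creep '[{"jaw":0.2,"dx":0,"dy":0,"dz":0,"roll":-35},{"jaw":0.2,"dx":0,"dy":0,"dz":0,"roll":-35},{"jaw":0.2,"dx":0,"dy":0,"dz":0,"roll":-35},{"jaw":0.2,"dx":0,"dy":0,"dz":0,"roll":-35},{"jaw":0.2,"dx":0,"dy":0,"dz":0,"roll":-35}]'
python3 go.py 472.5 -115 120 157.5
```

```text
time_s: 0.52
ee_pos: [296.4, -444.5, 247.9]
tcp_rot: [-3.096, -0.509, -0.003]
wrist_force: [0.8, 0.5, 0.9]
gripper_width: 51.0
grip_force: 0.0
time_s: 0.93
ee_pos: [384.6, -277.6, 248.2]
tcp_rot: [-3.097, -0.51, -0.002]
wrist_force: [0.5, 0.2, 0.4]
gripper_width: 51.4
grip_force: 0.0
time_s: 1.35
ee_pos: [473.3, -110.3, 248.3]
tcp_rot: [-3.097, -0.511, -0.003]
wrist_force: [-0.1, 1.0, 0.8]
gripper_width: 51.4
grip_force: 0.0
time_s: 1.77
ee_pos: [471.1, -116.0, 247.9]
tcp_rot: [-2.803, -1.418, 0.001]
wrist_force: [0.6, -0.2, 0.1]
gripper_width: 51.5
grip_force: 0.0
t 1.77 pos [ 471.1 -116.   247.9] th 53.7 tilt [-0.    -0.001 -1.   ] q7 -0.57 F [ 0.6 -0.2  0.1] g 51.5 0.0
d [  1.7   0.7 127.9] roll -103.8
```

```bash

python3 -m creep '[{"jaw":0.2,"dx":2,"dy":1,"dz":60,"roll":-35},{"jaw":0.2,"dx":2,"dy":1,"dz":60,"roll":-35},{"jaw":0.2,"dx":2,"dy":1,"dz":60,"roll":-35},{"jaw":0.2,"dx":2,"dy":1,"dz":60,"roll":-35},{"jaw":0.2,"dx":2,"dy":1,"dz":60,"roll":-35}]'
python3 -m creep '[{"jaw":0.2,"dx":0,"dy":0,"dz":48,"roll":-35},{"jaw":0.2,"dx":0,"dy":0,"dz":48,"roll":-35},{"jaw":0.2,"dx":0,"dy":0,"dz":48,"roll":-35},{"jaw":0.2,"dx":0,"dy":0,"dz":48,"roll":-35},{"jaw":0.2,"dx":0,"dy":0,"dz":48,"roll":-35}]'
python3 -m creep '[{"jaw":0.2,"dx":0,"dy":0,"dz":0,"roll":-34},{"jaw":0.2,"dx":0,"dy":0,"dz":0,"roll":-34},{"jaw":0.2,"dx":0,"dy":0,"dz":0,"roll":-34},{"jaw":0.2,"dx":0,"dy":0,"dz":0,"roll":-34},{"jaw":0.2,"dx":0,"dy":0,"dz":0,"roll":-34}]' | tail -1
python3 go.py 472.5 -115 51 157.5
python3 - <<'E'
from h import *
b=camera("wrist"); P=cloud(b); cv2.imwrite("pics/d.png",b["frame"])
m=(P[...,2]>50)&(P[...,2]<66)&(abs(P[...,0]-472)<45)&(abs(P[...,1]+115)<45); q=P[m]
print(len(q)); 
if len(q): print(q.mean(0),cv2.minAreaRect(q[:,:2].astype(np.float32)))
m=(P[...,2]>16)&(P[...,2]<66)&(abs(P[...,0]-472)<55)&(abs(P[...,1]+115)<45); q=P[m]; print(cv2.minAreaRect(q[:,:2].astype(np.float32)))
E
```

```text
time_s: 2.18
ee_pos: [472.8, -115.1, 187.5]
tcp_rot: [-2.246, -2.194, 0.001]
wrist_force: [-0.5, 0.5, 0.6]
gripper_width: 51.0
grip_force: 0.0
time_s: 2.6
ee_pos: [473.0, -115.2, 139.6]
tcp_rot: [-1.482, -2.768, 0.0]
wrist_force: [-0.4, -0.4, 1.0]
gripper_width: 51.0
grip_force: 0.0
grip_force: 0.0
t 3.02 pos [ 473.1 -115.4  140. ] th 157.6 tilt [ 0.001 -0.    -1.   ] q7 0.77 F [ 0.6  0.1 -0.5] g 51.2 0.0
d [ 0.6  0.1 89. ] roll 0.1
2288
[ 471.61520609 -115.67906538   57.97645376] ((473.090576171875, -116.31483459472656), (14.056411743164062, 45.663673400878906), 69.0510482788086)
((473.6420593261719, -116.47322082519531), (32.096885681152344, 80.32423400878906), 83.1766586303711)
```

View pics/d.png

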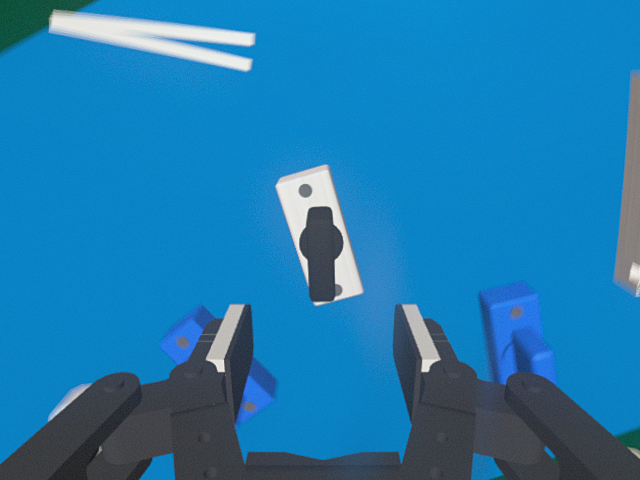

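The wrist view confirms the metal latch at (320,235), with its wing between the finger lines and the blue pieces clear of it. I'll descend and grip.

```bash

python3 -m creep '[{"jaw":0.2,"dx":0,"dy":0.5,"dz":35,"roll":-1},{"jaw":0.2,"dx":0,"dy":0.5,"dz":60,"roll":-1},{"jaw":0.2,"dx":0,"dy":0.5,"dz":78,"roll":-1},{"jaw":0.2,"dx":0,"dy":0.5,"dz":89,"roll":-1},{"jaw":0.2,"dx":0,"dy":0.5,"dz":89,"roll":-1}]'
python3 -m creep '[{"jaw":-1},{"jaw":-1},{"jaw":-1},{"jaw":-1},{"jaw":-1}]' 60
python3 go.py 472.5 -115 120 148
```

```text
time_s: 3.48
ee_pos: [472.2, -114.6, 49.4]
tcp_rot: [-0.591, -3.081, 0.0]
wrist_force: [0.5, 0.2, 0.4]
gripper_width: 51.1
grip_force: 0.0
t 3.48 pos [ 472.2 -114.6   49.4] th 158.3 tilt [ 0.004 -0.001 -1.   ] q7 0.63 F [0.5 0.2 0.4] g 51.1 0.0
d [ -0.1  -0.4 -70.6] roll 10.3validation failed for argument at $[0]...
```

```bash

python3 -m creep '[{"jaw":-1,"dx":0,"dy":0,"dz":0,"roll":0},{"jaw":-1,"dx":0,"dy":0,"dz":0,"roll":0},{"jaw":-1,"dx":0,"dy":0,"dz":0,"roll":0},{"jaw":-1,"dx":0,"dy":0,"dz":0,"roll":0},{"jaw":-1,"dx":0,"dy":0,"dz":0,"roll":0}]' 60
python3 go.py 472.5 -115 130 148
```

```text
time_s: 3.9
ee_pos: [474.3, -115.1, 52.3]
tcp_rot: [0.592, 3.083, -0.001]
wrist_force: [-0.1, -1.3, 4.2]
gripper_width: 12.7
grip_force: 63.1
t 3.9 pos [ 474.3 -115.1   52.3] th 158.3 tilt [-0.002 -0.    -1.   ] q7 0.63 F [-0.1 -1.3  4.2] g 12.7 63.1
d [  1.5  -0.6 -77.7] roll 10.3
```

```bash

python3 -m creep '[{"jaw":-1,"dx":0,"dy":0,"dz":-8,"roll":0},{"jaw":-1,"dx":0,"dy":0,"dz":-25,"roll":0},{"jaw":-1,"dx":0,"dy":0,"dz":-50,"roll":0},{"jaw":-1,"dx":0,"dy":0,"dz":-68,"roll":0},{"jaw":-1,"dx":0,"dy":0,"dz":-75,"roll":0}]'
python3 - <<'E'
from h import *
b=camera("wrist"); P=cloud(b); cv2.imwrite("pics/e.png",b["frame"])
s=state(); z=s["ee_pos"][2]
m=(P[...,2]>z-51-4+20)&(P[...,2]<z-20)&(np.hypot(P[...,0]-474,P[...,1]+115)<60)
m[300:]=False
q=P[m]; print(len(q),q.min(0),q.max(0),cv2.minAreaRect(q[:,:2].astype(np.float32)))
E
python3 go.py 530.5 113.2 127 148
```

```text
time_s: 4.32
ee_pos: [474.4, -114.4, 128.6]
tcp_rot: [0.59, 3.082, 0.001]
wrist_force: [0.7, 1.1, -4.0]
gripper_width: 12.6
grip_force: 62.2
6222 [ 432.53603073 -129.30241553   93.72177589] [478.01283827 -93.61451255 108.71814683] ((455.045654296875, -111.94351959228516), (32.15312194824219, 42.10527420043945), 82.51605987548828)
t 4.37 pos [ 474.6 -114.6  128.7] th 158.3 tilt [-0.004  0.001 -1.   ] q7 0.76 F [ 0.5 -0.8 -2.7] g 12.6 62.2
d [ 32.2 232.3   1.8] roll 10.3
```

View pics/e.png

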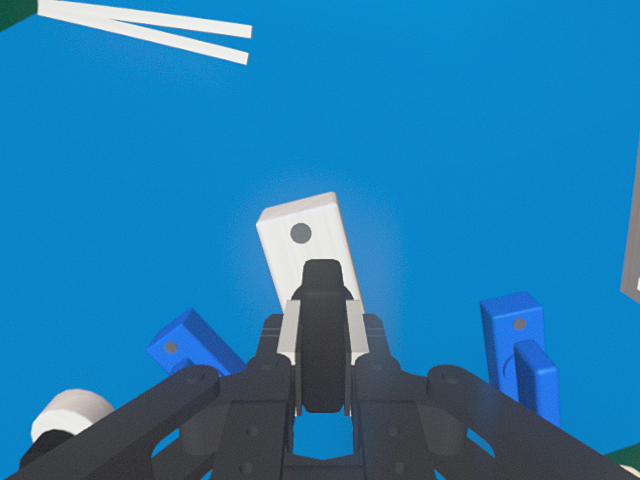

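The latch hangs level from the wing. The housing is at (300,240) in the view, its measured angle is 172.5°, and it is centred on the TCP. I'll carry it to the jig.

```bash

python3 -m creep '[{"jaw":-1,"dx":2,"dy":12,"dz":0,"roll":0},{"jaw":-1,"dx":5,"dy":38,"dz":0,"roll":0},{"jaw":-1,"dx":10,"dy":70,"dz":0,"roll":0},{"jaw":-1,"dx":14,"dy":102,"dz":0,"roll":0},{"jaw":-1,"dx":18,"dy":134,"dz":0,"roll":0}]'
python3 -m creep '[{"jaw":-1,"dx":4,"dy":31,"dz":0,"roll":0},{"jaw":-1,"dx":8,"dy":58,"dz":0,"roll":2},{"jaw":-1,"dx":11,"dy":80,"dz":0,"roll":5},{"jaw":-1,"dx":13,"dy":94,"dz":0,"roll":8},{"jaw":-1,"dx":14,"dy":98,"dz":0,"roll":9.2}]'
python3 - <<'E'
from h import *
import time
b=camera("wrist"); P=cloud(b); cv2.imwrite("pics/f.png",b["frame"])
t=camera("top"); Q=cloud(t); cv2.imwrite("pics/g.png",cv2.resize(t["frame"][140:260,240:400],None,fx=4,fy=4))
for n,C in(("wrist",P),("top",Q)):
    m=(C[...,2]>21)&(C[...,2]<28)&(np.hypot(C[...,0]-530,C[...,1]-113)<90); q=C[m]
    print(n,len(q),q.min(0),q.max(0),cv2.minAreaRect(q[:,:2].astype(np.float32)))
m=(P[...,2]>90)&(P[...,2]<109); m[300:]=False
q=P[m]; print(len(q),cv2.minAreaRect(q[:,:2].astype(np.float32)))
E
python3 go.py 530.5 113.2 57 149.1
```

```text
time_s: 4.78
ee_pos: [505.5, 17.3, 125.2]
tcp_rot: [-0.591, -3.083, 0.001]
wrist_force: [0.5, -1.2, -3.3]
gripper_width: 13.1
grip_force: 62.2
time_s: 5.2
ee_pos: [529.0, 116.7, 125.6]
tcp_rot: [-0.831, -3.028, -0.004]
wrist_force: [-0.8, 0.6, -2.8]
gripper_width: 12.8
grip_force: 62.1
wrist 9723 [456.78885302  63.06410514  21.00093498] [606.1620961  169.42781403  26.39698528] ((531.6591796875, 111.28549194335938), (82.75079345703125, 132.6814422607422), 73.6181869506836)
top 230 [455.54922356  61.86937823  21.00848066] [566.04694128 168.92916858  27.96146996] ((520.6644287109375, 115.73329162597656), (81.89649200439453, 112.47649383544922), 73.79225158691406)
6364 ((509.7271728515625, 122.27964782714844), (32.11446762084961, 41.489994049072266), 73.5717544555664)
t 5.3 pos [528.6 113.2 125.4] th 149.3 tilt [ 0.001 -0.002 -1.   ] q7 0.25 F [-0.7 -0.5 -3.3] g 12.7 62.2
d [-1.8  1.1 68.4] roll 0.2
```

View pics/f.png

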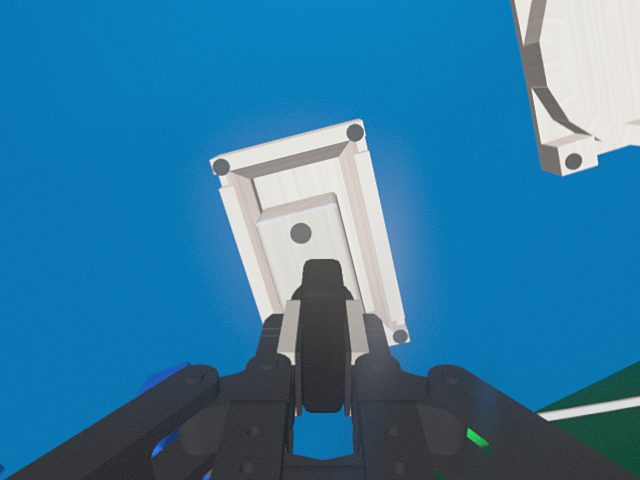

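The wrist view shows the housing, around (300,233), inside the rectangular pocket opening, with its sides parallel to the pocket walls at 163.6° for both. Lowering now.

```bash

python3 -m creep '[{"jaw":-1,"dx":-2.4,"dy":0.6,"dz":20,"roll":0},{"jaw":-1,"dx":-2.4,"dy":0.6,"dz":38,"roll":0},{"jaw":-1,"dx":-2.4,"dy":0.6,"dz":50,"roll":0},{"jaw":-1,"dx":-2.4,"dy":0.6,"dz":58,"roll":0},{"jaw":-1,"dx":-2.4,"dy":0.6,"dz":62,"roll":0}]'
python3 -m creep '[{"jaw":-1,"dx":0,"dy":0,"dz":2,"roll":0},{"jaw":-1,"dx":0,"dy":0,"dz":4,"roll":0},{"jaw":-1,"dx":0,"dy":0,"dz":5.5,"roll":0},{"jaw":-1,"dx":0,"dy":0,"dz":6,"roll":0},{"jaw":-1,"dx":0,"dy":0,"dz":6,"roll":0}]'
python3 go.py 531 112.5 57 149.1
```

```text
time_s: 5.72
ee_pos: [531.0, 110.4, 62.9]
tcp_rot: [-0.837, -3.026, 0.003]
wrist_force: [-0.2, 0.2, -3.3]
gripper_width: 13.2
grip_force: 62.2
time_s: 6.13
ee_pos: [532.2, 112.1, 58.7]
tcp_rot: [0.836, 3.028, 0.001]
wrist_force: [0.8, -0.7, -4.2]
gripper_width: 12.7
grip_force: 62.2
t 6.13 pos [532.2 112.1  58.7] th 149.1 tilt [-0.001  0.001 -1.   ] q7 0.17 F [ 0.8 -0.7 -4.2] g 12.7 62.2
d [ 1.2 -0.3  1.7] roll 0.0
```

Still hanging, so I'll lower the last millimetres and watch the force.

```bash

python3 -m creep '[{"jaw":-1,"dx":0,"dy":0,"dz":0.5,"roll":0},{"jaw":-1,"dx":0,"dy":0,"dz":1,"roll":0},{"jaw":-1,"dx":0,"dy":0,"dz":1.5,"roll":0},{"jaw":-1,"dx":0,"dy":0,"dz":1.5,"roll":0}]'|grep -A0 -E "ee_pos|wrist_f"
python3 -m creep '[{"jaw":-1,"dx":0,"dy":0,"dz":0.4,"roll":0},{"jaw":-1,"dx":0,"dy":0,"dz":0.8,"roll":0},{"jaw":-1,"dx":0,"dy":0,"dz":0.8,"roll":0}]'|grep -E "ee_pos|wrist_f"
```

```text
ee_pos: [532.3, 112.0, 58.3]
--
wrist_force: [-2.0, -2.0, 6.0]
ee_pos: [532.3, 112.1, 58.2]
wrist_force: [-1.8, -2.0, 12.1]
```

On the floor: z is 5.9 mm above the bench grip height, with 12 N contact. Now I'll ease off and turn the wing clockwise.

```bash

python3 -m creep '[{"jaw":-1,"dx":0,"dy":0,"dz":-0.6,"roll":6},{"jaw":-1,"dx":0,"dy":0,"dz":-0.6,"roll":12},{"jaw":-1,"dx":0,"dy":0,"dz":-0.6,"roll":18},{"jaw":-1,"dx":0,"dy":0,"dz":-0.6,"roll":24},{"jaw":-1,"dx":0,"dy":0,"dz":-0.6,"roll":30}]'|grep -E "ee_pos|wrist_f"
python3 -m creep '[{"jaw":-1,"dx":0,"dy":0,"dz":0,"roll":6},{"jaw":-1,"dx":0,"dy":0,"dz":0,"roll":12},{"jaw":-1,"dx":0,"dy":0,"dz":0,"roll":18},{"jaw":-1,"dx":0,"dy":0,"dz":0,"roll":24},{"jaw":-1,"dx":0,"dy":0,"dz":0,"roll":30}]'|grep -E "ee_pos|wrist_f"
python3 -m creep '[{"jaw":-1,"dx":0,"dy":0,"dz":0,"roll":6},{"jaw":-1,"dx":0,"dy":0,"dz":0,"roll":12},{"jaw":-1,"dx":0,"dy":0,"dz":0,"roll":18},{"jaw":-1,"dx":0,"dy":0,"dz":0,"roll":22},{"jaw":-1,"dx":0,"dy":0,"dz":0,"roll":22}]'|grep -E "ee_pos|wrist_f"
python3 - <<'E'
from h import *
b=camera("wrist"); P=cloud(b); cv2.imwrite("pics/i.png",b["frame"])
m=(P[...,2]>26.5)&(P[...,2]<33.5)&(np.hypot(P[...,0]-531,P[...,1]-112)<48)
q=P[m]; print(len(q),q.mean(0),cv2.minAreaRect(q[:,:2].astype(np.float32)))
E
python3 go.py 531 112.5 57 60
```

```text
ee_pos: [532.3, 112.3, 58.3]
wrist_force: [-2.7, -1.3, 6.4]
ee_pos: [532.4, 112.9, 58.3]
wrist_force: [-2.4, 0.1, 5.6]
ee_pos: [532.4, 112.8, 58.3]
wrist_force: [-2.7, -0.1, 6.3]
8857 [532.87675652 117.53522309  29.42810516] ((532.3787231445312, 113.70750427246094), (32.422508239746094, 80.30154418945312), 62.97227096557617)
t 8.02 pos [532.4 112.7  58.3] th 67.1 tilt [ 0.001  0.002 -1.   ] q7 -0.85 F [-2.2 -1.2  6.9] g 12.8 63.6
d [-0.8 -1.2  1.3] roll 7.1
```

View pics/i.png

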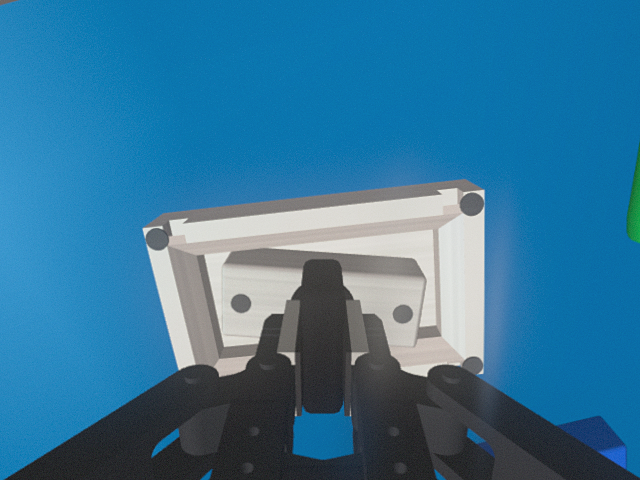

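The housing lies flat in the pocket (about (320,300), top at z 29.4) at 153°. The wing is at 67°, so the joint is at about 86°. I'll turn a little more.

```bash

python3 -m creep '[{"jaw":-1,"dx":0,"dy":0,"dz":0,"roll":2},{"jaw":-1,"dx":0,"dy":0,"dz":0,"roll":4},{"jaw":-1,"dx":0,"dy":0,"dz":0,"roll":5},{"jaw":-1,"dx":0,"dy":0,"dz":0,"roll":5}]'|grep -E "ee_pos|wrist_f"
python3 - <<'E'
from h import *
b=camera("wrist"); P=cloud(b)
m=(P[...,2]>26.5)&(P[...,2]<33.5)&(np.hypot(P[...,0]-531,P[...,1]-112)<48)
q=P[m]; print(len(q),q.mean(0),cv2.minAreaRect(q[:,:2].astype(np.float32)))
E
python3 go.py 531 112.5 57 60
```

```text
ee_pos: [532.4, 112.8, 58.2]
wrist_force: [-2.8, -0.2, 7.0]
8859 [534.17401242 116.93298346  29.42636222] ((532.3963623046875, 113.76319885253906), (32.00649642944336, 80.31719207763672), 62.43135452270508)
t 8.4 pos [532.4 112.8  58.2] th 62.2 tilt [ 0.002  0.001 -1.   ] q7 -0.91 F [-3.  -1.4  7. ] g 12.5 63.6
d [-0.9 -1.1  1.2] roll 2.2
```

The joint reads about 90.2°. I'll release, lift and verify.

```bash

python3 -m creep '[{"jaw":0.1,"dx":0,"dy":0,"dz":0,"roll":0},{"jaw":0.1,"dx":0,"dy":0,"dz":0,"roll":0},{"jaw":0.1,"dx":0,"dy":0,"dz":0,"roll":0},{"jaw":0.1,"dx":0,"dy":0,"dz":0,"roll":0},{"jaw":0.1,"dx":0,"dy":0,"dz":0,"roll":0}]'|grep -E "grip"
python3 -m creep '[{"jaw":0.1,"dx":0,"dy":0,"dz":-10,"roll":0},{"jaw":0.1,"dx":0,"dy":0,"dz":-35,"roll":0},{"jaw":0.1,"dx":0,"dy":0,"dz":-70,"roll":0},{"jaw":0.1,"dx":0,"dy":0,"dz":-90,"roll":0},{"jaw":0.1,"dx":0,"dy":0,"dz":-100,"roll":0}]'|grep -E "ee_pos|wrist_f"
python3 -m creep '[{"jaw":0.1,"dx":0,"dy":0,"dz":0,"roll":0},{"jaw":0.1,"dx":0,"dy":0,"dz":0,"roll":0}]'|grep -E "ee_pos|wrist_f"
python3 - <<'E'
from h import *
b=camera("wrist"); P=cloud(b); cv2.imwrite("pics/j.png",b["frame"])
for lo,hi in((27,33),(58,70)):
    m=(P[...,2]>lo)&(P[...,2]<hi)&(np.hypot(P[...,0]-531,P[...,1]-112)<48)
    q=P[m]; print(len(q),q.mean(0),cv2.minAreaRect(q[:,:2].astype(np.float32)))
E
```

```text
gripper_width: 47.0
grip_force: 0.0
ee_pos: [533.6, 112.5, 160.3]
wrist_force: [-0.1, -0.2, 0.4]
ee_pos: [531.6, 111.9, 156.6]
wrist_force: [-0.6, -0.6, -1.1]
5095 [532.4909701  114.10786044  29.61913002] ((532.1597900390625, 113.49766540527344), (32.071510314941406, 80.08968353271484), 62.67361831665039)
2085 [532.95761633 115.03761883  63.97935004] ((532.2117309570312, 113.60430145263672), (45.945106506347656, 13.834123611450195), 61.729732513427734)
```

View pics/j.png

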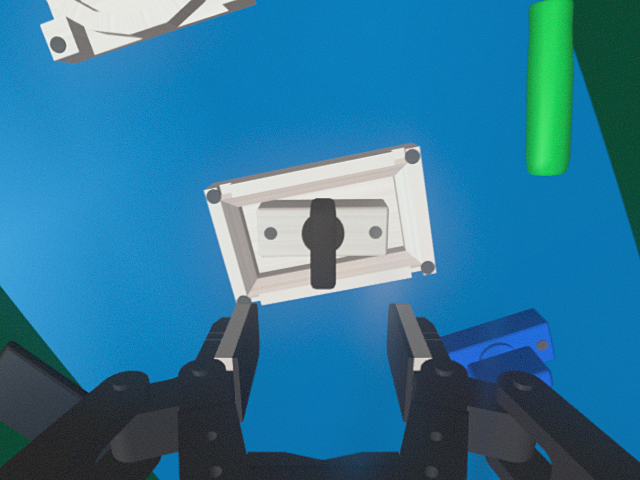

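The latch lies flat in the rectangular pocket at (322,230), with the wing standing across the housing. The angles are 152.7° and 61.7°, which gives 90.9°. Handing in.

```bash
python3 -c "from workcell import *; print(hand_in())"
```

```text
the job is handed in; nothing more can be done
None
```

The latch lies flat in the rectangular jig pocket with its wing turned clockwise to about 91° (locked) and the gripper clear; I handed it in at about 10 s, and the judge's result was not shown.

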